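# Refit the kiln controller's card and lever it home

### The job

Take the green card with the orange grip out of its wooden stand, slide it down between the two yellow card guides of the kiln controller's rack until it rests on the brass contacts, and let go of it. Only then swing both red ejector levers in until they are fully shut, so that they press the card home. Work gently, feeling for the groove and for the lever stops instead of forcing anything, and leave the blue spare card, the glassware and the screwdriver alone.

Things in the scene. Friction and masses are not known exactly. Their poses are not given: they have to be found in the camera images.
- card: The card to fit: upright green board 4 mm thick (x), 110 wide (y), 60 high; origin mid lower edge, z up; same either way round; 0.13-0.21 kg. Along its top, z 58-70 mm, an aluminium bar 10 thick, 136 wide (y): its ends stick out 13 mm as ears. Starts standing loosely in a fixed wooden stand 60 x 130 x 30 mm (slot 6 wide, 24 deep; card's edge 6 mm above the table); lifts straight out.
- card_tab (a point): Point in the card's orange grip tab, card frame (0, 0, 92) mm. The tab is 12 mm thick (x), 36 wide (y), from card z 70 to 100 mm: pinch it from above across x.
- spare: Bystander: a card of the same shape with a blue board and white tab in a like stand of its own, 120 mm or more from the other. Which of the two stands is nearer the robot varies.
- rack: Fixed card rack, base plate 130 (x) x 210 (y) x 12 mm, origin under its centre, z up. Mid-rack two yellow guide blocks (46 mm along x) face each other at y +-55 mm and take the card's side edges: card upright, thickness along rack x, width along y. At x = -45 mm is a fitted neighbour card, top z 82 mm (its red handles at y +-62 reach 107 mm); at x = +52 mm a low terminal strip, 42 mm high.
- slot (a point): Nominal mouth of the guides: rack frame (0, 0, 70) mm, the guide tops. Grooves 6.4 mm wide (x), sloped mouths 10 mm deep widening to 7.4 mm, flat tops 19 mm to either side, 2.5 mm play at each end (y). The guides float as one piece: each run the grooves lie an unknown 0 to 10 mm to either side of this point along rack x, held firmly (60 N); no pose shows it: find it by feel or camera.
- rest (a point): Rack frame (0, 0, 26) mm: height of the two sprung brass contacts, at y +-33 mm. The card, lowered in and let go, rests with its lower edge here; pressed home by the levers its edge is about 6 mm lower, at 20 mm. Each spring pushes up 2.5 N at first touch, 5.5 N when home; without the levers the card springs back up.
- lever_left (a joint): Angle (rad) of the red lever at the rack's +y side: 0 = shut, at its hard stop; 1.05-1.2 (open, leaning outward) at the start; stays where left (friction 0.28 N m). Handle's outward lean from vertical = angle - 0.35, so shut it leans inward. Push its outer side toward the rack's middle (rack -y), 6 to 12 N near its end, slowly. Below about 0.35 rad its nose presses the card's ear down.
- lever_right (a joint): The same for the mirror-image lever at the rack's -y side; pushed shut toward rack +y.
- lever_left_tip (a point): In the left lever's handle near its end, 60 mm from the pivot, on the bar's middle line. The handle is a straight bar 16 mm wide (x) and 8 mm thick.
- lever_right_tip (a point): The same on the right lever.
- lever_left_pivot (a point): Pivot of the left lever: rack frame (0, 80, 86) mm; it turns about the rack's x axis.
- lever_right_pivot (a point): Pivot of the right lever: rack frame (0, -80, 86) mm; it turns about the rack's x axis.
- tumbler: Bystander: green glass tumbler, 74 mm across, 95 mm high, origin under its centre.
- flask: Bystander: amber glass bottle, 60 mm across, 150 mm high, origin under its centre.
- driver: Bystander: screwdriver lying on the bench near the robot, origin under its middle.
Mind the look-alikes: they are no part of the job. There is more than one size of the rack; the job needs the larger.

How it is judged (in metres and radians):
On the way:
1. the card stands in the guides down on the contacts, let go, with both levers still open (z of card in the frame of rack below 0.0285 m and horizontal distance between card and slot below 0.0155 m and contact force between the fingers and card below 0.3 N and angle between card's own z axis and vertical below 0.12 rad and value of joint each of lever_left, lever_right above 0.6 rad), for 0.2 s.
At the end, for the whole second after the job is handed in: Both levers within 0.05 rad of fully shut; the card in the guides, upright and aligned with the rack within 0.1 rad, within 15.5 mm of the slot's centre and its lower edge less than 22.5 mm above the rack's underside (pressed home by the levers), at rest and released (value of joint each of lever_left, lever_right below 0.05 rad and z of card in the frame of rack below 0.0225 m and horizontal distance between card and slot below 0.0155 m and angle between card's own z axis and vertical below 0.1 rad and angle between the x axis of card and the x axis of rack, either way round below 0.1 rad and linear speed of card below 0.01 m/s); the robot touches nothing.
It fails at once if the card is forced against the rack, guides or contacts with more than 40 N (contact force between card and rack above 40 N).
It fails at once if the fingers press on the rack or its levers with more than 35 N (contact force between the fingers and rack above 35 N).
It fails at once if the spare card is moved more than 15 mm (distance of spare from where it was at the start of the episode above 0.015 m).
It fails at once if glassware or screwdriver is moved more than 20 mm (distance of any of tumbler, flask, driver from where it was at the start of the episode above 0.02 m).
It also fails if it takes over 72 s, if anything falls off the work surface, if the arm or the gripper's body presses on something with over 40 N, if the wrist force passes 120 N, or if a joint passes its speed limit or range.

### The arm

A 6-joint arm with a two-finger parallel gripper is mounted at the origin on the work surface. World frame = base frame: x ahead of the robot, y to its left, z up, the work surface at z = 0. Lengths are in m, angles in degrees, forces in N, time in s.
With the tool pointing down it reaches from about 0.4 to 0.825 m from the base axis. Payload 7 kg.
Tool frame: the origin (TCP) lies at the centre of the arm's flange, where the gripper is bolted on; the fingertips stand 178 mm ahead of it and the grasp point (between the pads) lies 159 mm ahead of it (r.tips_ahead is the z of the fingertips in the tool frame, in m); z points along the fingers, y is the line along which they close (so a half turn about z gives the same grasp; the last joint's range is limited). The gripper opens to 88 mm and grips with 3 to 60 N. Pads are 19 mm wide; open, the fingers measure 130 mm over their backs; the gripper's body (78 mm by 193 mm) begins 47 mm behind the grasp point.
Start: joints at [-51.904, 20.546, 0.682, 0, -70.136, -16.507], TCP at [0.248, -0.628, 0.405] pointing down, gripper open.
Joint ranges: [-176.03, 176.03], [-82.01, 121.73], [-58.28, 71.71], [-173.87, 95.51], [-174.79, -0.11], [-173.66, 173.66]. Speed limits (degrees/s): [136.94, 136.94, 172.46, 180, 180, 180].

### API

Orientations are given as [roll, pitch, yaw] about the fixed x, y, z axes, in that order (R = Rz(yaw) Ry(pitch) Rx(roll)).
In Python, from plant import r gives the robot as it stands. The module is installed in compiled form; this text tells all that it offers.
- The arm moves only by the shell command python3 -m pendant 'ROWS' [FORCE]. ROWS is JSON, a list that holds one entry, the list of rows, each a list of 7 numbers: the shift along the tool's x, y, z in m, then the turn, a rotation vector about the tool's x, y, z in degrees, then the gripper command: -1 is shut, 1 is fully open, values between are in proportion. A call has 1 to 5 rows; each row is the pose to reach, as a shift and turn from the pose commanded when the call began, along the tool's axes at that moment; what a row does not reach only later rows make up. A row lasts 1/10 s, in which the tool goes at most 50 mm and 8.59 degrees, less where a joint would pass 70% of its speed; a pose out of reach is approached as far as the arm can. A call with a gripper value outside its range is refused whole. The fingers move at their own pace and stop on an object; FORCE is the grip in N (left out, the last holds). Time passes only in rows, so rows that repeat a pose let the fingers close. It gives the time, the measured TCP pose, the force, the opening and the grip force at its end, in the units of the state.
- r.get_state(): the state, without advancing time (a new reading comes with each control period).
- r.capture(name): name is "scene" or "side" or "wrist"; returns the picture (400x640x3 uint8, red, green, blue); there is no depth.
- r.camera_params(name): a dict with "fx", "fy", "cx", "cy" (pixels), "dist_coeffs" ([k1, k2, p1, p2, k3] as OpenCV has them; the pictures are not rectified), "R" (3x3) and "t" (3): a world point X has camera coordinates R X + t. Camera axes: x right, y down, z forward; pixel columns grow to the right and rows downward; lengths in m; the calibration is good to about 2 mm. A picture is of the moment at which its call begins: read the wrist's pose just before it. camera_params takes no time and is no camera call; for the wrist camera it gives the pose at the moment of the call.
- r.close_job(): hands the job in; it is judged then, once.
The state is a dict: "time_s": time; "joints": joint angles; "qd": joint speeds; "joint_torque": joint torques, N m; "tcp_pos": TCP position; "eef_rot": TCP orientation; "contact_force": force on the tool from outside, world axes, zero at the start; "moment": the same for the moment, N m; "gripper_width": finger opening in m; "gripper_force": force on a finger pad.
Only numpy, scipy, OpenCV 4.12 (cv2) and the standard library are available. Lean on these libraries where they do the work, as an engineer would, in place of code of your own. Each camera call takes 0.05 s, during which the arm holds its last target. There are 200 camera calls.

## Working session

There is one attempt and no reset: what is moved stays moved. The work goes in short steps, Python scripts to look and compute and a shell command to move; the robot and the scene stay as the last step left them, time stands still between calls to the robot, and variables do not carry over. Pictures are saved under pics/ and viewed, at most 10 in all, crops included, and the job is handed in when it is done.

```bash
ls; mkdir -p pics; python3 - <<'E'
from plant import r
import cv2,numpy as np
for n in ["scene","side"]:
    im=r.capture(n); cv2.imwrite(f"pics/{n}0.png",im[:,:,::-1])
    p=r.camera_params(n); print(n,{k:np.round(v,4).tolist() for k,v in p.items()})
print(r.get_state())
E
```

```text
pics
scene {'fx': 439.8764, 'fy': 439.8764, 'cx': 312.2097, 'cy': 202.9685, 'dist_coeffs': [-0.1207, 0.0, 0.0, 0.0, 0.0], 'R': [[-0.7892, 0.614, -0.0119], [0.4597, 0.5778, -0.6744], [-0.4072, -0.5377, -0.7383]], 't': [0.4577, -0.1384, 1.311]}
side {'fx': 398.5839, 'fy': 398.5839, 'cx': 320.3571, 'cy': 197.8138, 'dist_coeffs': [0.0326, 0.0, 0.0, 0.0, 0.0], 'R': [[0.975, -0.222, 0.0073], [-0.118, -0.5453, -0.8299], [0.1882, 0.8083, -0.5579]], 't': [-0.5407, 0.1267, 0.8097]}
{'time_s': 0.1, 'joints': array([-5.19054338e+01,  2.05859577e+01,  6.37106882e-01, -1.78659508e-02,
       -7.01362979e+01, -1.65059515e+01]), 'qd': array([ 0.05867886, -0.10287743,  0.00864278,  0.08825721, -0.00768488,
       -0.0376234 ]), 'joint_torque': array([-1.04226827e-03, -5.84162199e+01,  2.93752849e+01,  7.01546565e+00,
        1.01941256e-02, -6.34711841e-05]), 'tcp_pos': array([ 0.24827179, -0.62747806,  0.40381672]), 'eef_rot': array([ 1.79913588e+02, -8.09037513e-03, -1.58417462e+02]), 'contact_force': array([-0.03245422, -0.46877582,  0.54851343]), 'moment': array([-0.01647924,  0.0365421 ,  0.03333822]), 'gripper_force': 0.0, 'gripper_width': 0.08758762743540345}
```

View pics/scene0.png

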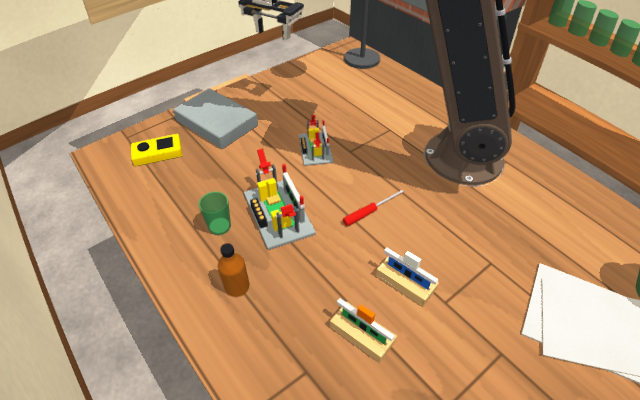

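View pics/side0.png

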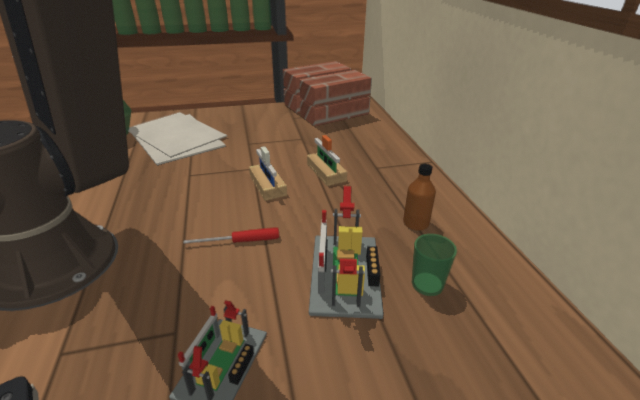

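The scene view shows the target card, with its orange tab, at about (366,314). The spare is at (412,260), the larger rack at (280,205) and the smaller look-alike at (315,140). In the side view the card is at (327,145) and the large rack at (347,275). I'll enlarge crops of these.

```bash
cat > h.py <<'E'
import cv2,numpy as np
from plant import r
from scipy.optimize import least_squares
def cam(n):
    p=r.camera_params(n);K=np.array([[p['fx'],0,p['cx']],[0,p['fy'],p['cy']],[0,0,1]])
    return K,np.array(p['dist_coeffs'],float),np.array(p['R']),np.array(p['t'])
def proj(c,X):
    K,d,R,t=c
    return cv2.projectPoints(np.atleast_2d(X).astype(float),cv2.Rodrigues(R)[0],t,K,d)[0][:,0]
def onplane(c,uv,z):
    K,d,R,t=c
    q=cv2.undistortPoints(np.array([[uv]],float),K,d)[0,0]
    v=R.T@np.array([q[0],q[1],1]);o=-R.T@t
    return o+v*(z-o[2])/v[2]
def fitpose(obs,x0):
    """obs: list of (cam,local xyz mm,uv,zoff); fit x,y,yaw of a body on the table"""
    def f(x):
        c,s=np.cos(x[2]),np.sin(x[2]);e=[]
        for cm,l,uv in obs:
            l=np.array(l)/1000
            e+=list(proj(cm,[x[0]+c*l[0]-s*l[1],x[1]+s*l[0]+c*l[1],l[2]])[0]-uv)
        return np.array(e)
    s=least_squares(f,x0,loss='soft_l1',x_scale=[.01,.01,.05]);return s.x,f(s.x).reshape(-1,2)
E
python3 - <<'E'
import cv2,numpy as np
a=cv2.imread('pics/scene0.png');b=cv2.imread('pics/side0.png')
def cr(i,x,y,w,h): return cv2.resize(i[y:y+h,x:x+w],(400,300),interpolation=cv2.INTER_CUBIC)
o=np.vstack([np.hstack([cr(a,220,140,133,100)]+[cr(a,320,285,100,75)]),np.hstack([cr(b,280,180,200,150),cr(b,295,125,80,60)])])
cv2.imwrite('pics/c1.png',o)
E
```

```text
(no output)
```

View pics/c1.png

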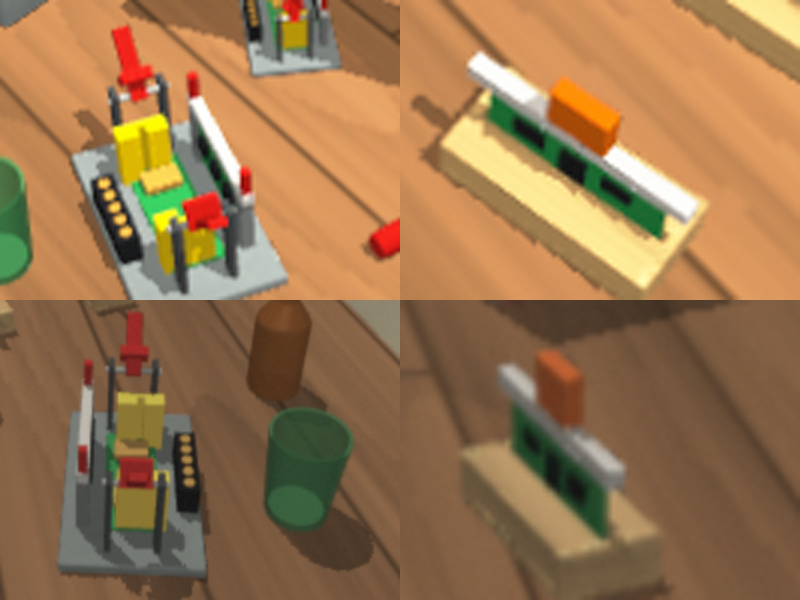

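```bash
python3 - <<'E'
from h import *
S=cam("scene");D=cam("side")
rk=[(S,(65,-105,12),(244,191.7)),(S,(-65,105,12),(315,230.7)),(D,(-65,105,12),(316,236)),(D,(65,105,12),(375,237.5)),(D,(-65,-105,12),(310,314)),(D,(65,-105,12),(382.5,315))]
x0=onplane(S,(280,213),.012); print(x0)
for o,x0,z in((rk,x0,0),([(S,(30,-65,30),(330,322.5)),(S,(30,65,30),(380,355)),(S,(-30,65,30),(396.7,336)),(D,(-30,65,30),(307.4,155)),(D,(-30,-65,30),(327,176)),(D,(30,-65,30),(347,172))],onplane(S,(363,332),.03),0)):
    x,e=fitpose(o,[x0[0],x0[1],0]);print(x,np.degrees(x[2]));print(e.round(1))
    X=x
# spare rough, tumbler, flask
for uv,z in (((412,270),.03),((216,228),0),((236,288),0),((372,207),.01)): print(onplane(S,uv,z).round(3))
E
```

```text
[ 0.56795729 -0.15278484  0.012     ]
[ 0.56682884 -0.16765348 -0.26468261] -15.165196633908765
[[-1.8 -1.4]
 [ 0.3 -0.3]
 [-0.9 -0.8]
 [ 0.4 -0.4]
 [-1.2 -1.4]
 [ 2.   0.6]]
[0.62414045 0.23003388 0.212702  ] 12.186926786933338
[[-0.4 -2.6]
 [ 0.2  1.7]
 [-0.1 -0.7]
 [-0.3 -0.6]
 [ 0.  -0.2]
 [ 0.4 -1. ]]
[0.438 0.194 0.03 ]
[ 0.723 -0.223  0.   ]
[ 0.776 -0.036  0.   ]
[ 0.363 -0.019  0.01 ]
```

```bash
P="python3 -m pendant"
$P '[[[0,0,0,0,0,-8.5,1],[0,0,0,0,0,-17,1],[0,0,0,0,0,-25.5,1],[0,0,0,0,0,-26.6,1]]]'
$P '[[[0,0,0,0,0,-8.5,1],[0,0,0,0,0,-17,1],[0,0,0,0,0,-25.5,1],[0,0,0,0,0,-26.6,1]]]'
$P '[[[-0.035,-0.0125,0,0,0,0,1],[-0.07,-0.025,0,0,0,0,1],[-0.105,-0.0375,0,0,0,0,1],[-0.14,-0.05,0,0,0,0,1],[-0.176,-0.0623,0,0,0,0,1]]]' >/dev/null
$P '[[[-0.035,-0.0125,0,0,0,0,1],[-0.07,-0.025,0,0,0,0,1],[-0.105,-0.0375,0,0,0,0,1],[-0.14,-0.05,0,0,0,0,1],[-0.176,-0.0623,0,0,0,0,1]]]' >/dev/null
python3 - <<'E'
from h import *
print(r.get_state()['tcp_pos'],r.get_state()['eef_rot']);c=cam("wrist");print(c[0],c[1],-c[2].T@c[3],c[2]);print(proj(c,[.567,-.168,.07]))
E
```

```text
time_s: 0.5
tcp_pos: [0.2483, -0.6275, 0.4041]
eef_rot: [180.0, 0.0, -131.7]
contact_force: [0.2, 0.1, 0.4]
gripper_width: 0.088
gripper_force: 0.0
time_s: 0.9
tcp_pos: [0.2483, -0.6276, 0.4044]
eef_rot: [180.0, 0.0, -105.2]
contact_force: [0.9, -0.3, -0.2]
gripper_width: 0.0877
gripper_force: 0.0
[ 0.46151056 -0.319291    0.40475818] [-1.79989810e+02  4.34202446e-04 -1.05590262e+02]
[[279.23624713   0.         322.68800948]
 [  0.         279.23624713 196.21208608]
 [  0.           0.           1.        ]] [-0.02673015  0.          0.          0.          0.        ] [ 0.44181526 -0.39170717  0.38575977] [[-9.63467515e-01  2.67824912e-01  4.05483566e-04]
 [ 2.57070327e-01  9.24352359e-01  2.81935388e-01]
 [ 7.51345108e-02  2.71739825e-01 -9.59433308e-01]]
[[277.3995893  307.85383582]]
```

```bash
P="python3 -m pendant"
$P '[[[-0.04,-0.02,0,0,0,0,1],[-0.08,-0.04,0,0,0,0,1],[-0.124,-0.0616,0,0,0,0,1],[-0.124,-0.0616,0,0,0,0,1]]]'
python3 - <<'E'
from h import *
np.save('wr.npy',np.array([0]))
im=r.capture("wrist")
c=cam("wrist");import pickle;pickle.dump(c,open('w1.pkl','wb'));print(proj(c,[.567,-.168,.07]),r.get_state()['eef_rot'])
cv2.imwrite('pics/w1.png',im[:,:,::-1]);cv2.imwrite('pics/w1b.png',cv2.resize(im[110:390,150:523,::-1],(800,600),interpolation=cv2.INTER_CUBIC))
E
```

```text
time_s: 2.3
tcp_pos: [0.556, -0.2136, 0.4042]
eef_rot: [-180.0, 0.0, -105.3]
contact_force: [0.1, 1.2, -0.0]
gripper_width: 0.0876
gripper_force: 0.0
[[322.99359065 220.84359384]] [ 1.79967299e+02  3.91291045e-04 -1.05344397e+02]
```

View pics/w1b.png

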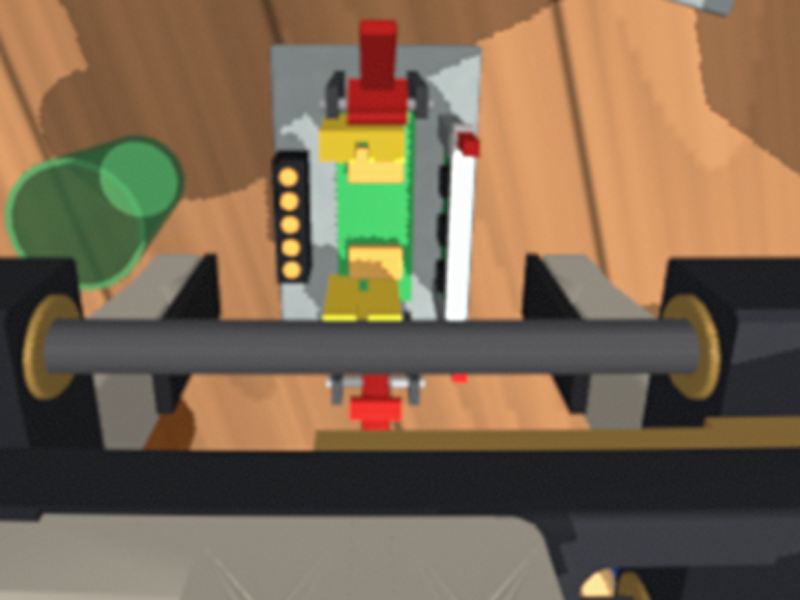

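The wrist view shows the larger rack. The plate's far corners are at (272,45) and (481,45). The lever centre line is at u≈378 for the far lever and 375 for the near one. The far groove notch is at (362,152), clearly displaced toward rack +x. I'll compute by how much.

```bash
python3 - <<'E'
from h import *
import pickle
W=pickle.load(open('w1.pkl','rb'));S=cam("scene");D=cam("side")
f=lambda u,v:(150+u*373/800,110+v*280/600)
o=[(W,(65,-105,12),f(272,45)),(W,(-65,-105,12),f(481,45)),(W,(0,-80,86),f(378.5,95)),(W,(0,80,86),f(375.5,382))]
x,e=fitpose(o,[.567,-.168,-.26]);print(x,np.degrees(x[2]));print(e.round(1))
rk=[(S,(65,-105,12),(244,191.7)),(S,(-65,105,12),(315,230.7)),(D,(-65,105,12),(316,236)),(D,(65,105,12),(375,237.5)),(D,(-65,-105,12),(310,314)),(D,(65,-105,12),(382.5,315))]
x2,e=fitpose(rk+o,x);print(x2,np.degrees(x2[2]));print(e.round(1))
for q in (x,x2):
  c,s=np.cos(q[2]),np.sin(q[2])
  for uv in ((362,152),(320,155),(403,155),(326,318),(403,318)):
    p=onplane(W,f(*uv),.07)[:2]-q[:2];print(uv,(c*p[0]+s*p[1]).round(4),(-s*p[0]+c*p[1]).round(4))
E
```

```text
[ 0.56449442 -0.16531699 -0.27114776] -15.535622192429367
[[-1.  -0.5]
 [ 1.1 -0. ]
 [-0.2  4. ]
 [ 0.2 -1. ]]
[ 0.56505386 -0.16598465 -0.27290819] -15.63648751157224
[[-0.7 -1.6]
 [ 1.   0. ]
 [-1.4 -1.3]
 [-0.2 -0.6]
 [-2.9 -2.2]
 [ 0.2  0.2]
 [-1.4 -1. ]
 [ 0.8 -0.3]
 [-0.7  3.6]
 [-0.5 -1.3]]
(362, 152) 0.0082 -0.0513
(320, 155) 0.0309 -0.0496
(403, 155) -0.0139 -0.0498
(326, 318) 0.0294 0.0489
(403, 318) -0.0159 0.0487
(362, 152) 0.0076 -0.0508
(320, 155) 0.0303 -0.049
(403, 155) -0.0146 -0.0493
(326, 318) 0.0286 0.0494
(403, 318) -0.0167 0.0492
```

```bash
P="python3 -m pendant"
$P '[[[0,0,0,0,0,-8,1],[0,0,0,0,0,-16,1],[0,0,0,0,0,-24,1],[0,0,0,0,0,-27.5,1]]]'>/dev/null
$P '[[[-0.042,-0.016,0,0,0,0,1],[-0.084,-0.032,0,0,0,0,1],[-0.126,-0.048,0,0,0,0,1],[-0.168,-0.064,0,0,0,0,1],[-0.21,-0.08,0,0,0,0,1]]]' >/dev/null
$P '[[[-0.042,-0.016,0,0,0,0,1],[-0.084,-0.032,0,0,0,0,1],[-0.126,-0.048,0,0,0,0,1],[-0.168,-0.064,0,0,0,0,1],[-0.21,-0.08,0,0,0,0,1]]]' >/dev/null
$P '[[[0,0,0,0,0,0,1],[0,0,0,0,0,0,1]]]'
python3 - <<'E'
from h import *
im=r.capture("wrist")
c=cam("wrist");import pickle;pickle.dump(c,open('w2.pkl','wb'));print(proj(c,[.624,.230,.106]))
cv2.imwrite('pics/w2.png',im[:,:,::-1]);cv2.imwrite('pics/w2b.png',cv2.resize(im[80:280,190:457,::-1],(800,600),interpolation=cv2.INTER_CUBIC))
E
```

```text
time_s: 3.95
tcp_pos: [0.6198, 0.2275, 0.404]
eef_rot: [179.9, -0.0, -77.9]
contact_force: [-0.1, -0.8, -0.6]
gripper_width: 0.0876
gripper_force: 0.0
[[318.44633545 192.28331887]]
```

View pics/w2b.png

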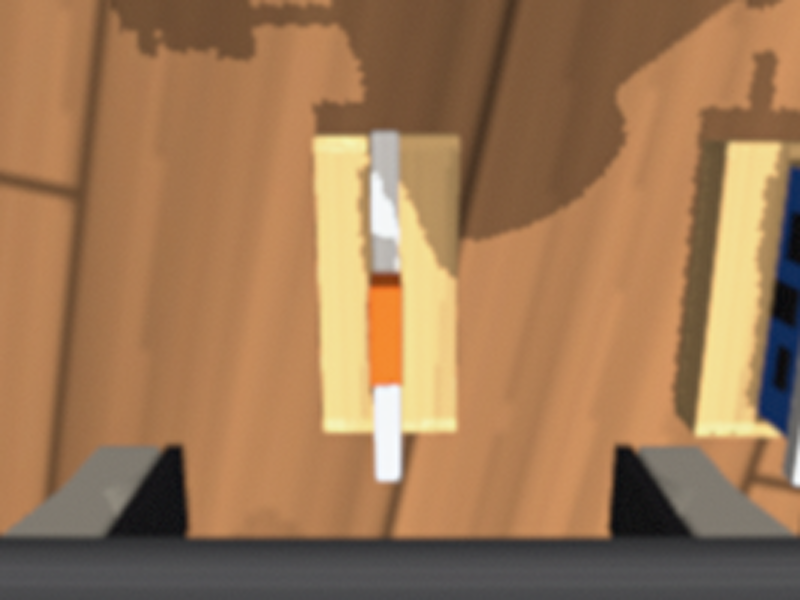

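The card, in the centre, is aligned with the tool. Its orange tab is at crop (386,332) and the bar ends are at (385,131) and (388,480).

```bash
python3 - <<'E'
from h import *
import pickle
W=pickle.load(open('w2.pkl','rb'));f=lambda u,v:(190+u/3,80+v/3)
a,b,t=onplane(W,f(385,131),.076),onplane(W,f(388,480),.076),onplane(W,f(386,333),.106)
m=(a+b)/2;d=b-a;print(a,b,m,np.linalg.norm(d),np.degrees(np.arctan2(-d[0],d[1])),t)
s=r.get_state();p=s['tcp_pos'];y=np.radians(s['eef_rot'][2])
for g in (m,t):
  d=g-p;print(d[0]*np.cos(y)+d[1]*np.sin(y),d[0]*np.sin(y)-d[1]*np.cos(y), p,s['eef_rot'])
E
```

```text
[0.63862844 0.16340301 0.076     ] [0.60921589 0.29671269 0.076     ] [0.62392216 0.23005785 0.076     ] 0.13651581907238214 12.44202248231689 [0.62406239 0.22860054 0.106     ]
-0.002465614690734673 -0.004820825080706602 [0.61972678 0.22663464 0.40428015] [ 1.79946419e+02 -2.41483717e-02 -7.78748913e+01]
-0.0010113686277444436 -0.004651821763932094 [0.61972678 0.22663464 0.40428015] [ 1.79946419e+02 -2.41483717e-02 -7.78748913e+01]
```

```bash
P="python3 -m pendant"
$P '[[[-0.0017,-0.0047,0.03,0,0,-0.3,1],[-0.0017,-0.0047,0.065,0,0,-0.3,1],[-0.0017,-0.0047,0.1,0,0,-0.3,1],[-0.0017,-0.0047,0.13,0,0,-0.3,1],[-0.0017,-0.0047,0.144,0,0,-0.3,1]]]' >/dev/null
$P '[[[0,0,0,0,0,0,0],[0,0,0,0,0,0,-0.3],[0,0,0,0,0,0,-0.6],[0,0,0,0,0,0,-1],[0,0,0,0,0,0,-1]]]' 30
$P '[[[0,0,0,0,0,0,-1],[0,0,0,0,0,0,-1],[0,0,0,0,0,0,-1],[0,0,0,0,0,0,-1]]]'
```

```text
time_s: 5.0
tcp_pos: [0.6243, 0.2301, 0.2619]
eef_rot: [-179.9, 0.0, -77.4]
contact_force: [0.6, 0.1, -0.3]
gripper_width: 0.0534
gripper_force: 0.0
time_s: 5.4
tcp_pos: [0.6241, 0.23, 0.2606]
eef_rot: [180.0, 0.0, -77.4]
contact_force: [0.7, -0.5, -0.6]
gripper_width: 0.0212
gripper_force: 0.0
```

```bash
P="python3 -m pendant"
$P '[[[0,0,0,0,0,0,-1],[0,0,0,0,0,0,-1],[0,0,0,0,0,0,-1],[0,0,0,0,0,0,-1]]]'
$P '[[[0,0,-0.003,0,0,0,-1],[0,0,-0.01,0,0,0,-1],[0,0,-0.025,0,0,0,-1],[0,0,-0.05,0,0,0,-1],[0,0,-0.08,0,0,0,-1]]]'
$P '[[[0,0,-0.03,0,0,0,-1],[0,0,-0.06,0,0,0,-1],[0,0,-0.08,0,0,0,-1],[0,0,-0.08,0,0,0,-1]]]'
```

```text
time_s: 5.8
tcp_pos: [0.624, 0.2299, 0.2606]
eef_rot: [180.0, -0.0, -77.4]
contact_force: [-0.2, 0.4, 0.6]
gripper_width: 0.0118
gripper_force: 30.0
time_s: 6.3
tcp_pos: [0.6239, 0.2298, 0.3418]
eef_rot: [179.9, -0.0, -77.4]
contact_force: [0.4, -0.8, -1.2]
gripper_width: 0.0117
gripper_force: 30.0
time_s: 6.7
tcp_pos: [0.6245, 0.2299, 0.4261]
eef_rot: [-179.6, 0.1, -77.4]
contact_force: [0.2, 1.0, -1.0]
gripper_width: 0.0117
gripper_force: 30.0
```

```bash
P="python3 -m pendant"
$P '[[[0,0,0,0,0,7,-1],[0,0,0,0,0,14,-1],[0,0,0,0,0,21,-1],[0,0,0,0,0,27.8,-1]]]'>/dev/null
$P '[[[0.035,-0.005,0,0,0,0,-1],[0.075,-0.01,0,0,0,0,-1],[0.115,-0.0155,0,0,0,0,-1],[0.155,-0.021,0,0,0,0,-1],[0.198,-0.027,0,0,0,0,-1]]]' >/dev/null
$P '[[[0.04,-0.0055,0,0,0,0,-1],[0.08,-0.011,0,0,0,0,-1],[0.12,-0.0165,0,0,0,0,-1],[0.16,-0.022,0,0,0,0,-1],[0.198,-0.027,0,0,0,0,-1]]]' >/dev/null
$P '[[[0,0,0.02,0,0,0,-1],[0,0,0.045,0,0,0,-1],[0,0,0.065,0,0,0,-1],[0,0,0.065,0,0,0,-1],[0,0,0.065,0,0,0,-1]]]'
python3 - <<'E'
from h import *
im=r.capture("wrist")
c=cam("wrist");import pickle;pickle.dump(c,open('w3.pkl','wb'));print(proj(c,[[.572,-.167,.07],[.567,-.168,.07]]))
cv2.imwrite('pics/w3.png',im[:,:,::-1]);cv2.imwrite('pics/w3b.png',cv2.resize(im[20:270,150:483,::-1],(800,600),interpolation=cv2.INTER_CUBIC))
E
```

```text
time_s: 8.6
tcp_pos: [0.5723, -0.1664, 0.356]
eef_rot: [180.0, -0.0, -105.2]
contact_force: [0.7, 0.5, -1.4]
gripper_width: 0.012
gripper_force: 30.0
[[323.71534247 191.99642051]
 [328.31718234 189.79296134]]
```

View pics/w3b.png

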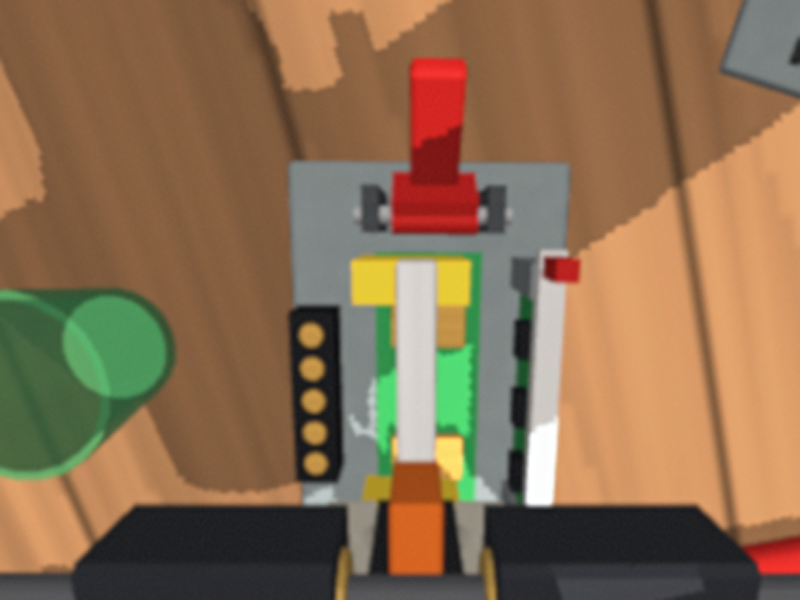

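Far guide spans u 351–471 (centre 411), the near one about 363–457 (centre 410), and the card bar is centred at u≈417. The card needs to move about 2 mm in rack +x.

```bash
python3 - <<'E'
from h import *
import pickle
W=pickle.load(open('w3.pkl','rb'));f=lambda u,v:(150+u*333/800,20+v*250/600)
s=r.get_state();p=s['tcp_pos'];y=np.radians(s['eef_rot'][2])
g=lambda q:((q[0]-p[0])*np.cos(y)+(q[1]-p[1])*np.sin(y),(q[0]-p[0])*np.sin(y)-(q[1]-p[1])*np.cos(y))
zb=p[2]-.2546+.07
for uv,z in (((351,280),.07),((471,280),.07),((363,487),.07),((457,487),.07),((397,270),zb),((437,270),zb),((397,460),zb),((437,460),zb),((416.5,262),zb)): print(uv,np.round(g(onplane(W,f(*uv),z)),4))
E
```

```text
(351, 280) [ 0.0548 -0.0257]
(471, 280) [0.0549 0.0214]
(363, 487) [-0.0323 -0.0228]
(457, 487) [-0.0322  0.0175]
(397, 270) [ 0.0649 -0.0049]
(437, 270) [0.0649 0.0047]
(397, 460) [ 0.0163 -0.0052]
(437, 460) [0.0163 0.0052]
(416.5, 262) [ 0.0668 -0.0002]
```

```bash
P="python3 -m pendant"
$P '[[[0,-0.0023,0.008,0,0,0,-1],[0,-0.0023,0.018,0,0,0,-1],[0,-0.0023,0.028,0,0,0,-1],[0,-0.0023,0.028,0,0,0,-1]]]'
$P '[[[0,0,0.0015,0,0,0,-1],[0,0,0.003,0,0,0,-1],[0,0,0.004,0,0,0,-1],[0,0,0.005,0,0,0,-1],[0,0,0.005,0,0,0,-1]]]'
```

```text
time_s: 9.05
tcp_pos: [0.5738, -0.1668, 0.3256]
eef_rot: [179.8, -0.0, -105.2]
contact_force: [-0.4, 1.1, -1.5]
gripper_width: 0.0123
gripper_force: 30.0
time_s: 9.55
tcp_pos: [0.5745, -0.167, 0.3227]
eef_rot: [-180.0, 0.0, -105.2]
contact_force: [-0.4, -0.4, -2.3]
gripper_width: 0.0116
gripper_force: 30.0
```

```bash
P="python3 -m pendant"
$P '[[[0,0,0.001,0,0,0,-1],[0,0,0.002,0,0,0,-1],[0,0,0.003,0,0,0,-1],[0,0,0.003,0,0,0,-1]]]'
$P '[[[0,0,0.001,0,0,0,-1],[0,0,0.002,0,0,0,-1],[0,0,0.003,0,0,0,-1],[0,0,0.003,0,0,0,-1]]]'
```

```text
time_s: 9.95
tcp_pos: [0.5744, -0.1669, 0.3195]
eef_rot: [180.0, -0.0, -105.2]
contact_force: [-0.5, 0.1, -1.2]
gripper_width: 0.0122
gripper_force: 30.0
time_s: 10.35
tcp_pos: [0.5744, -0.1669, 0.3165]
eef_rot: [180.0, -0.0, -105.2]
contact_force: [0.1, 0.0, -2.0]
gripper_width: 0.0117
gripper_force: 30.0
```

```bash
P="python3 -m pendant"
$P '[[[0,0,0.002,0,0,0,-1],[0,0,0.004,0,0,0,-1],[0,0,0.006,0,0,0,-1],[0,0,0.008,0,0,0,-1],[0,0,0.008,0,0,0,-1]]]'
```

```text
time_s: 10.85
tcp_pos: [0.5744, -0.1669, 0.3082]
eef_rot: [180.0, -0.0, -105.2]
contact_force: [-0.5, 0.4, -1.3]
gripper_width: 0.012
gripper_force: 30.0
```

Clean entry with no contact force: the edge is at about 54 mm, in the straight part of the groove.

```bash
P="python3 -m pendant"
$P '[[[0,0,0.002,0,0,0,-1],[0,0,0.004,0,0,0,-1],[0,0,0.007,0,0,0,-1],[0,0,0.01,0,0,0,-1],[0,0,0.01,0,0,0,-1]]]'
$P '[[[0,0,0.002,0,0,0,-1],[0,0,0.004,0,0,0,-1],[0,0,0.007,0,0,0,-1],[0,0,0.01,0,0,0,-1],[0,0,0.01,0,0,0,-1]]]'
```

```text
time_s: 11.35
tcp_pos: [0.5743, -0.1669, 0.298]
eef_rot: [179.9, -0.0, -105.2]
contact_force: [0.2, 0.7, -2.0]
gripper_width: 0.0117
gripper_force: 30.0
time_s: 11.85
tcp_pos: [0.5743, -0.1669, 0.2881]
eef_rot: [180.0, -0.0, -105.2]
contact_force: [0.2, 0.6, -2.2]
gripper_width: 0.0117
gripper_force: 30.0
```

```bash
P="python3 -m pendant"
$P '[[[0,0,0.0015,0,0,0,-1],[0,0,0.003,0,0,0,-1],[0,0,0.0045,0,0,0,-1],[0,0,0.005,0,0,0,-1],[0,0,0.005,0,0,0,-1]]]'
$P '[[[0,0,0.0008,0,0,0,-1],[0,0,0.0015,0,0,0,-1],[0,0,0.002,0,0,0,-1],[0,0,0.002,0,0,0,-1]]]'
```

```text
time_s: 12.35
tcp_pos: [0.5745, -0.167, 0.2836]
eef_rot: [180.0, -0.0, -105.2]
contact_force: [0.5, -0.1, -2.1]
gripper_width: 0.0117
gripper_force: 30.0
time_s: 12.75
tcp_pos: [0.5745, -0.167, 0.2816]
eef_rot: [180.0, -0.0, -105.2]
contact_force: [0.7, 0.5, -2.1]
gripper_width: 0.012
gripper_force: 30.0
```

```bash
P="python3 -m pendant"
$P '[[[0,0,0.0008,0,0,0,-1],[0,0,0.0015,0,0,0,-1],[0,0,0.0015,0,0,0,-1]]]'
$P '[[[0,0,0.0005,0,0,0,-1],[0,0,0.001,0,0,0,-1],[0,0,0.001,0,0,0,-1]]]'
```

```text
time_s: 13.05
tcp_pos: [0.5746, -0.167, 0.2806]
eef_rot: [-180.0, -0.0, -105.2]
contact_force: [-0.8, 1.2, 1.9]
gripper_width: 0.0119
gripper_force: 30.0
time_s: 13.35
tcp_pos: [0.5746, -0.167, 0.2794]
eef_rot: [-180.0, 0.0, -105.2]
contact_force: [-1.4, 0.0, 4.0]
gripper_width: 0.0121
gripper_force: 30.0
```

```bash
P="python3 -m pendant"
$P '[[[0,0,0,0,0,0,-0.7],[0,0,0,0,0,0,-0.5],[0,0,0,0,0,0,-0.3],[0,0,0,0,0,0,-0.3],[0,0,0,0,0,0,-0.3]]]'
$P '[[[0,0,-0.01,0,0,0,-0.3],[0,0,-0.03,0,0,0,-0.3],[0,0,-0.06,0,0,0,-0.3],[0,0,-0.1,0,0,0,-0.3],[0,0,-0.12,0,0,0,-0.3]]]'
python3 - <<'E'
from h import *
im=r.capture("wrist");a=r.capture("scene");b=r.capture("side")
c=cam("wrist");import pickle;pickle.dump(c,open('w4.pkl','wb'))
w=cv2.resize(im[0:300,120:520],(400,300));
A=cv2.resize(a[130:230,220:353],(400,300),interpolation=cv2.INTER_CUBIC);B=cv2.resize(b[180:330,280:480],(400,300),interpolation=cv2.INTER_CUBIC)
C=cv2.resize(im[20:170,220:420],(400,300),interpolation=cv2.INTER_CUBIC)
cv2.imwrite('pics/c4.png',np.vstack([np.hstack([w,C]),np.hstack([A,B])])[:,:,::-1])
E
```

```text
time_s: 13.85
tcp_pos: [0.5745, -0.167, 0.2791]
eef_rot: [180.0, -0.0, -105.2]
contact_force: [-0.3, 0.0, 0.9]
gripper_width: 0.0305
gripper_force: 0.0
time_s: 14.35
tcp_pos: [0.5749, -0.1672, 0.4037]
eef_rot: [-179.7, 0.0, -105.2]
contact_force: [1.9, -0.6, 0.8]
gripper_width: 0.0303
gripper_force: 0.0
```

View pics/c4.png

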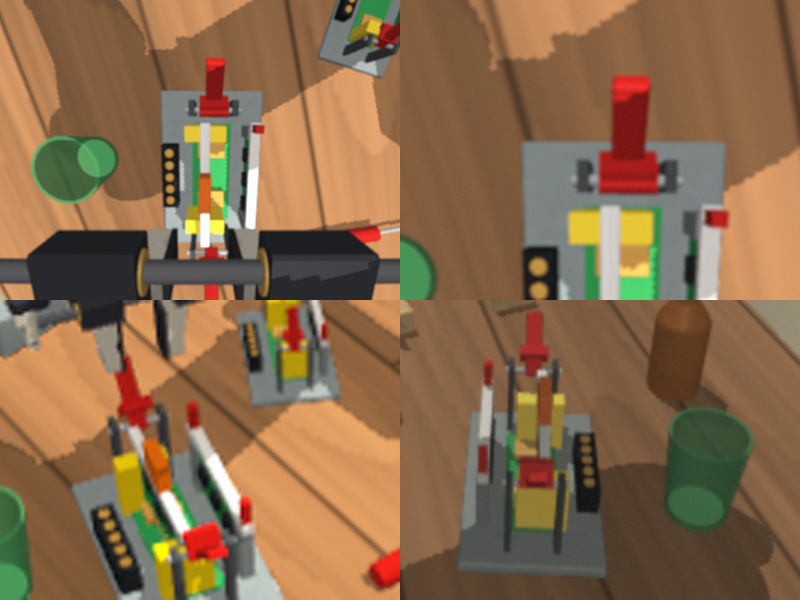

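The card stands seated in both guides and released, with both levers open and leaning outward. Next is the right lever (rack -y).

```bash
P="python3 -m pendant"
$P '[[[0.035,0.002,0,0,0,0,-1],[0.07,0.004,0,0,0,0,-1],[0.11,0.007,0,0,0,0,-1],[0.15,0.009,0,0,0,0,-1],[0.15,0.009,0,0,0,0,-1]]]' 10
$P '[[[0,0,0.03,0,0,0,-1],[0,0,0.06,0,0,0,-1],[0,0,0.09,0,0,0,-1],[0,0,0.108,0,0,0,-1],[0,0,0.108,0,0,0,-1]]]'
python3 - <<'E'
from h import *
im=r.capture("wrist");b=r.capture("side");a=r.capture("scene")
c=cam("wrist")
w=im[0:400,160:480];B=cv2.resize(b[180:330,280:480],(400,300),interpolation=cv2.INTER_CUBIC);A=cv2.resize(a[110:230,220:380],(400,300),interpolation=cv2.INTER_CUBIC)
o=np.zeros((600,720,3),np.uint8);o[:400,:320]=w;o[:300,320:]=A;o[300:,320:]=B
cv2.imwrite('pics/c5.png',o[:,:,::-1])
E
```

```text
time_s: 15.0
tcp_pos: [0.5247, -0.3126, 0.398]
eef_rot: [179.9, -0.0, -105.4]
contact_force: [-0.3, -0.6, -1.1]
gripper_width: 0.0009
gripper_force: 0.0
time_s: 15.5
tcp_pos: [0.5252, -0.3087, 0.2875]
eef_rot: [179.6, 0.0, -105.2]
contact_force: [-0.9, 0.2, 0.4]
gripper_width: 0.0007
gripper_force: 0.0
```

View pics/c5.png

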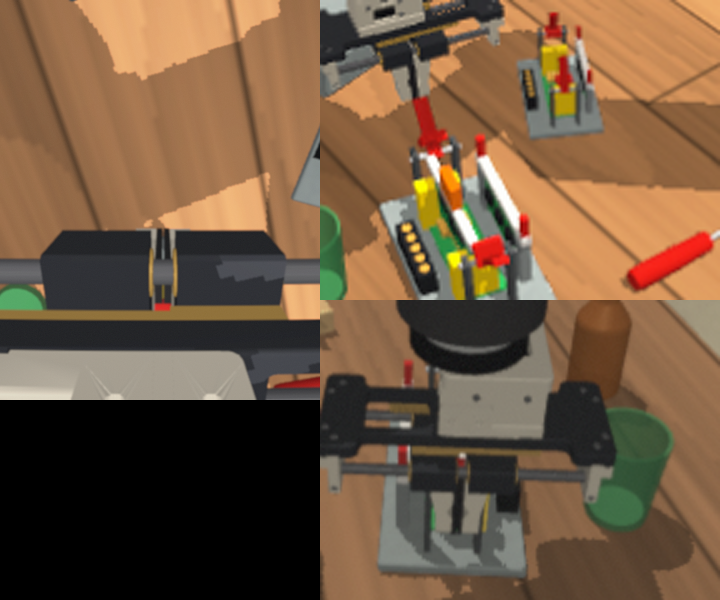

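The closed fingers hang just outside the right lever and in line with it. I'll start pushing slowly.

```bash
P="python3 -m pendant"
$P '[[[-0.001,0,-0.002,0,0,0,-1],[-0.003,0,-0.004,0,0,0,-1],[-0.005,0,-0.005,0,0,0,-1],[-0.007,0,-0.005,0,0,0,-1],[-0.009,0,-0.005,0,0,0,-1]]]'
$P '[[[-0.002,0,0,0,0,0,-1],[-0.004,0,0,0,0,0,-1],[-0.006,0,0,0,0,0,-1],[-0.008,0,0,0,0,0,-1],[-0.01,0,0,0,0,0,-1]]]'
```

```text
time_s: 16.15
tcp_pos: [0.5289, -0.3004, 0.2964]
eef_rot: [-180.0, 0.0, -105.2]
contact_force: [-0.6, -0.3, -0.0]
gripper_width: 0.0006
gripper_force: 0.0
time_s: 16.65
tcp_pos: [0.5313, -0.2919, 0.2966]
eef_rot: [180.0, -0.1, -105.2]
contact_force: [-3.4, -10.3, 3.8]
gripper_width: 0.0005
gripper_force: 5.3
```

```bash
P="python3 -m pendant"
$P '[[[-0.002,0,-0.001,0,0,0,-1],[-0.004,0,-0.0015,0,0,0,-1],[-0.006,0,-0.002,0,0,0,-1],[-0.008,0,-0.0025,0,0,0,-1],[-0.01,0,-0.003,0,0,0,-1]]]'
$P '[[[-0.002,0,-0.001,0,0,0,-1],[-0.004,0,-0.0015,0,0,0,-1],[-0.006,0,-0.002,0,0,0,-1],[-0.008,0,-0.0025,0,0,0,-1],[-0.01,0,-0.003,0,0,0,-1]]]'
```

```text
time_s: 17.15
tcp_pos: [0.5337, -0.2838, 0.3017]
eef_rot: [-179.9, -0.3, -105.2]
contact_force: [-5.7, -11.3, 10.8]
gripper_width: 0.0002
gripper_force: 6.6
time_s: 17.65
tcp_pos: [0.5369, -0.2731, 0.304]
eef_rot: [-179.9, -0.1, -105.2]
contact_force: [-2.9, -7.6, 6.9]
gripper_width: 0.0007
gripper_force: 4.0
```

```bash
P="python3 -m pendant"
$P '[[[-0.002,0,-0.001,0,0,0,-1],[-0.004,0,-0.002,0,0,0,-1],[-0.006,0,-0.003,0,0,0,-1],[-0.008,0,-0.004,0,0,0,-1],[-0.01,0,-0.005,0,0,0,-1]]]'
$P '[[[-0.001,0,0,0,0,0,-1],[-0.002,0,0,0,0,0,-1],[-0.004,0,0,0,0,0,-1],[-0.006,0,0,0,0,0,-1],[-0.008,0,0,0,0,0,-1]]]'
```

```text
time_s: 18.15
tcp_pos: [0.5396, -0.2627, 0.3076]
eef_rot: [-179.9, -0.1, -105.2]
contact_force: [1.5, -5.2, -3.1]
gripper_width: 0.0006
gripper_force: 2.2
time_s: 18.65
tcp_pos: [0.5418, -0.2551, 0.3082]
eef_rot: [-179.9, -0.1, -105.2]
contact_force: [-0.5, -6.3, 4.4]
gripper_width: 0.0006
gripper_force: 3.4
```

```bash
P="python3 -m pendant"
$P '[[[-0.0015,0,0,0,0,0,-1],[-0.003,0,0,0,0,0,-1],[-0.0045,0,0,0,0,0,-1],[-0.006,0,0,0,0,0,-1],[-0.0075,0,0,0,0,0,-1]]]'
$P '[[[-0.001,0,0,0,0,0,-1],[-0.002,0,0,0,0,0,-1],[-0.003,0,0,0,0,0,-1],[-0.004,0,0,0,0,0,-1],[-0.004,0,0,0,0,0,-1]]]'
```

```text
time_s: 19.15
tcp_pos: [0.5437, -0.2481, 0.3081]
eef_rot: [-179.9, -0.1, -105.2]
contact_force: [-0.8, -7.7, 1.9]
gripper_width: 0.0003
gripper_force: 4.0
time_s: 19.65
tcp_pos: [0.5447, -0.2444, 0.3077]
eef_rot: [-179.9, -0.1, -105.2]
contact_force: [-0.3, -9.1, 0.7]
gripper_width: 0.0006
gripper_force: 3.9
```

```bash
P="python3 -m pendant"
$P '[[[-0.0007,0,0,0,0,0,-1],[-0.0014,0,0,0,0,0,-1],[-0.002,0,0,0,0,0,-1],[-0.0025,0,0,0,0,0,-1],[-0.0025,0,0,0,0,0,-1]]]'
$P '[[[-0.0007,0,0,0,0,0,-1],[-0.0014,0,0,0,0,0,-1],[-0.002,0,0,0,0,0,-1],[-0.002,0,0,0,0,0,-1]]]'
```

```text
time_s: 20.15
tcp_pos: [0.5453, -0.2421, 0.3073]
eef_rot: [-180.0, -0.1, -105.2]
contact_force: [1.0, -10.6, -3.2]
gripper_width: 0.0007
gripper_force: 4.2
time_s: 20.55
tcp_pos: [0.5457, -0.2403, 0.3072]
eef_rot: [-180.0, -0.1, -105.2]
contact_force: [0.8, -11.6, -3.8]
gripper_width: 0.0005
gripper_force: 4.4
```

```bash
P="python3 -m pendant"
$P '[[[-0.0007,0,0,0,0,0,-1],[-0.0014,0,0,0,0,0,-1],[-0.002,0,0,0,0,0,-1],[-0.002,0,0,0,0,0,-1]]]'
$P '[[[-0.0007,0,0,0,0,0,-1],[-0.0014,0,0,0,0,0,-1],[-0.0014,0,0,0,0,0,-1]]]'
```

```text
time_s: 20.95
tcp_pos: [0.5459, -0.2391, 0.3071]
eef_rot: [180.0, -0.2, -105.2]
contact_force: [0.0, -16.3, -4.9]
gripper_width: -0.0002
gripper_force: 6.5
time_s: 21.25
tcp_pos: [0.5461, -0.2385, 0.3071]
eef_rot: [180.0, -0.3, -105.2]
contact_force: [0.2, -21.3, -6.5]
gripper_width: 0.0004
gripper_force: 8.7
```

```bash
P="python3 -m pendant"
$P '[[[-0.0004,0,0,0,0,0,-1],[-0.0008,0,0,0,0,0,-1],[-0.0008,0,0,0,0,0,-1],[-0.0008,0,0,0,0,0,-1]]]'
$P '[[[0.003,0,0,0,0,0,-1],[0.008,0,0,0,0,0,-1],[0.02,0,-0.01,0,0,0,-1],[0.03,0,-0.04,0,0,0,-1],[0.03,0,-0.08,0,0,0,-1]]]'
```

```text
time_s: 21.65
tcp_pos: [0.5462, -0.2382, 0.3071]
eef_rot: [180.0, -0.3, -105.2]
contact_force: [-0.6, -24.9, -6.6]
gripper_width: 0.0006
gripper_force: 9.9
time_s: 22.15
tcp_pos: [0.538, -0.2646, 0.3869]
eef_rot: [179.8, 0.0, -105.2]
contact_force: [0.9, -0.0, -0.2]
gripper_width: 0.0005
gripper_force: 0.0
```

```bash
P="python3 -m pendant"
$P '[[[-0.035,0,0,0,0,0,-1],[-0.075,0,0,0,0,0,-1],[-0.12,0,0,0,0,0,-1],[-0.16,0,0,0,0,0,-1],[-0.2,0,0,0,0,0,-1]]]' >/dev/null
$P '[[[-0.04,0,0,0,0,0,-1],[-0.0535,0,0,0,0,0,-1],[-0.0535,0,0,0,0,0,-1],[-0.0535,0,0,0,0,0,-1]]]'
$P '[[[0,0,0.025,0,0,0,-1],[0,0,0.05,0,0,0,-1],[0,0,0.075,0,0,0,-1],[0,0,0.09,0,0,0,-1],[0,0,0.09,0,0,0,-1]]]'
python3 - <<'E'
from h import *
print(r.get_state()['tcp_pos'])
im=r.capture("wrist");b=r.capture("side");a=r.capture("scene")
w=im[0:400,160:480];B=cv2.resize(b[180:330,280:480],(400,300),interpolation=cv2.INTER_CUBIC);A=cv2.resize(a[110:230,220:380],(400,300),interpolation=cv2.INTER_CUBIC)
o=np.zeros((600,720,3),np.uint8);o[:400,:320]=w;o[:300,320:]=A;o[300:,320:]=B
cv2.imwrite('pics/c6.png',o[:,:,::-1])
E
```

```text
time_s: 23.05
tcp_pos: [0.6052, -0.0195, 0.3875]
eef_rot: [180.0, 0.0, -105.2]
contact_force: [0.6, -0.3, -0.6]
gripper_width: 0.0004
gripper_force: 0.0
time_s: 23.55
tcp_pos: [0.6043, -0.0208, 0.2951]
eef_rot: [179.8, -0.1, -105.3]
contact_force: [-0.5, -0.3, -0.1]
gripper_width: 0.0006
gripper_force: 0.0
[ 0.60426024 -0.02080868  0.29509752]
```

View pics/c6.png

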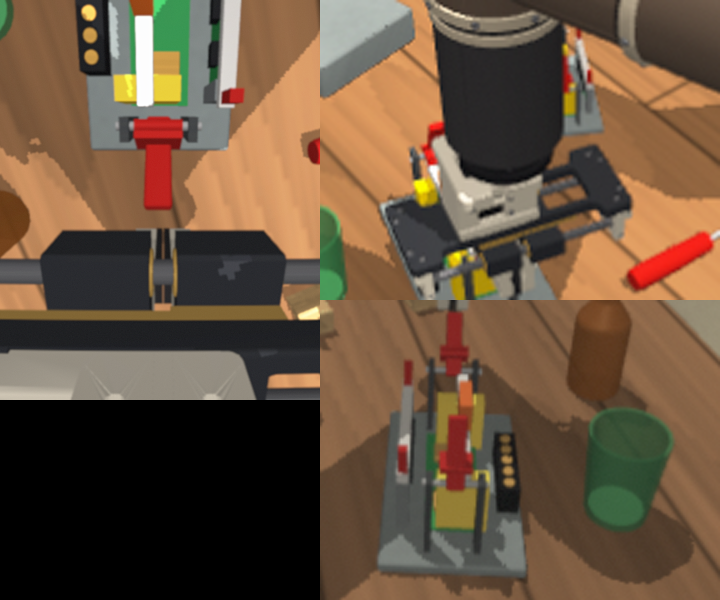

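The right lever is shut and the left one is open, in line with the fingers. I'll push it in the +tool x direction.

```bash
P="python3 -m pendant"
$P '[[[0.002,0,0,0,0,0,-1],[0.004,0,0,0,0,0,-1],[0.006,0,0,0,0,0,-1],[0.008,0,0,0,0,0,-1],[0.01,0,0,0,0,0,-1]]]'
$P '[[[0.002,0,0,0,0,0,-1],[0.004,0,0,0,0,0,-1],[0.006,0,0,0,0,0,-1],[0.008,0,0,0,0,0,-1],[0.01,0,0,0,0,0,-1]]]'
$P '[[[0.002,0,-0.001,0,0,0,-1],[0.004,0,-0.0015,0,0,0,-1],[0.006,0,-0.002,0,0,0,-1],[0.008,0,-0.0025,0,0,0,-1],[0.01,0,-0.003,0,0,0,-1]]]'
```

```text
time_s: 24.2
tcp_pos: [0.6027, -0.029, 0.2973]
eef_rot: [-180.0, 0.0, -105.2]
contact_force: [0.2, 0.1, -0.3]
gripper_width: 0.0003
gripper_force: 0.0
time_s: 24.7
tcp_pos: [0.601, -0.0365, 0.2981]
eef_rot: [-179.8, 0.3, -105.2]
contact_force: [-1.2, 18.1, 8.6]
gripper_width: 0.0006
gripper_force: 8.4
time_s: 25.2
tcp_pos: [0.5995, -0.0452, 0.3031]
eef_rot: [-179.6, 0.4, -105.1]
contact_force: [0.7, 16.1, 14.0]
gripper_width: 0.0006
gripper_force: 8.1
```

```bash
P="python3 -m pendant"
$P '[[[0.002,0,-0.0015,0,0,0,-1],[0.004,0,-0.003,0,0,0,-1],[0.006,0,-0.0045,0,0,0,-1],[0.008,0,-0.0055,0,0,0,-1],[0.01,0,-0.006,0,0,0,-1]]]'
$P '[[[0.002,0,-0.001,0,0,0,-1],[0.004,0,-0.0015,0,0,0,-1],[0.006,0,-0.002,0,0,0,-1],[0.008,0,-0.0025,0,0,0,-1],[0.01,0,-0.003,0,0,0,-1]]]'
```

```text
time_s: 25.7
tcp_pos: [0.5966, -0.0564, 0.3084]
eef_rot: [-179.7, 0.2, -105.1]
contact_force: [1.3, 8.1, 7.1]
gripper_width: 0.0003
gripper_force: 4.2
time_s: 26.2
tcp_pos: [0.5937, -0.0665, 0.3108]
eef_rot: [-179.7, 0.2, -105.1]
contact_force: [2.5, 4.9, 5.2]
gripper_width: 0.0004
gripper_force: 3.0
```

```bash
P="python3 -m pendant"
$P '[[[0.002,0,0,0,0,0,-1],[0.004,0,0,0,0,0,-1],[0.006,0,0,0,0,0,-1],[0.008,0,0,0,0,0,-1],[0.01,0,0,0,0,0,-1]]]'
$P '[[[0.0015,0,0.001,0,0,0,-1],[0.003,0,0.001,0,0,0,-1],[0.0045,0,0.001,0,0,0,-1],[0.006,0,0.001,0,0,0,-1],[0.007,0,0.001,0,0,0,-1]]]'
```

```text
time_s: 26.7
tcp_pos: [0.5908, -0.0764, 0.3105]
eef_rot: [-179.8, 0.1, -105.2]
contact_force: [2.4, 4.9, 4.7]
gripper_width: 0.0004
gripper_force: 2.9
time_s: 27.2
tcp_pos: [0.5889, -0.0831, 0.3092]
eef_rot: [-179.8, 0.1, -105.2]
contact_force: [2.4, 4.3, 3.6]
gripper_width: 0.0008
gripper_force: 2.9
```

```bash
P="python3 -m pendant"
$P '[[[0.001,0,0,0,0,0,-1],[0.002,0,0,0,0,0,-1],[0.003,0,0,0,0,0,-1],[0.004,0,0,0,0,0,-1],[0.004,0,0,0,0,0,-1]]]'
$P '[[[0.0007,0,0,0,0,0,-1],[0.0014,0,0,0,0,0,-1],[0.002,0,0,0,0,0,-1],[0.0025,0,0,0,0,0,-1],[0.0025,0,0,0,0,0,-1]]]'
```

```text
time_s: 27.7
tcp_pos: [0.5878, -0.087, 0.3088]
eef_rot: [-179.8, 0.1, -105.2]
contact_force: [3.6, 4.9, 0.3]
gripper_width: 0.0006
gripper_force: 2.5
time_s: 28.2
tcp_pos: [0.5872, -0.0891, 0.3085]
eef_rot: [-179.8, 0.2, -105.2]
contact_force: [5.0, 5.3, -2.2]
gripper_width: 0.0004
gripper_force: 3.1
```

```bash
P="python3 -m pendant"
$P '[[[0.0007,0,0,0,0,0,-1],[0.0014,0,0,0,0,0,-1],[0.002,0,0,0,0,0,-1],[0.0025,0,0,0,0,0,-1],[0.0025,0,0,0,0,0,-1]]]'
$P '[[[0.0007,0,0,0,0,0,-1],[0.0014,0,0,0,0,0,-1],[0.002,0,0,0,0,0,-1],[0.002,0,0,0,0,0,-1]]]'
```

```text
time_s: 28.7
tcp_pos: [0.5867, -0.091, 0.3082]
eef_rot: [-179.8, 0.2, -105.2]
contact_force: [4.8, 8.0, -3.2]
gripper_width: 0.0007
gripper_force: 4.1
time_s: 29.1
tcp_pos: [0.5864, -0.0921, 0.3081]
eef_rot: [-179.8, 0.3, -105.2]
contact_force: [4.9, 14.1, -3.5]
gripper_width: 0.0005
gripper_force: 6.4
```

Force is climbing as it did at the right stop, so I'll go on gently to about 24 N.

```bash
P="python3 -m pendant"
$P '[[[0.0007,0,0,0,0,0,-1],[0.0014,0,0,0,0,0,-1],[0.0014,0,0,0,0,0,-1]]]'
$P '[[[0.0005,0,0,0,0,0,-1],[0.001,0,0,0,0,0,-1],[0.001,0,0,0,0,0,-1],[0.001,0,0,0,0,0,-1]]]'
```

```text
time_s: 29.4
tcp_pos: [0.5862, -0.0926, 0.308]
eef_rot: [-179.8, 0.4, -105.2]
contact_force: [6.3, 18.9, -4.2]
gripper_width: 0.0005
gripper_force: 8.5
time_s: 29.8
tcp_pos: [0.5861, -0.093, 0.308]
eef_rot: [-179.8, 0.4, -105.2]
contact_force: [6.4, 22.1, -3.9]
gripper_width: 0.0004
gripper_force: 10.0
```

Stop reached: the force rises while the tool hardly moves. I'll back off, go up and look.

```bash
P="python3 -m pendant"
$P '[[[-0.003,0,0,0,0,0,-1],[-0.008,0,0,0,0,0,-1],[-0.02,0,-0.01,0,0,0,-1],[-0.03,0,-0.04,0,0,0,-1],[-0.03,0,-0.08,0,0,0,-1]]]'
$P '[[[-0.04,0,0,0,0,0,-1],[-0.08,0,-0.02,0,0,0,-1],[-0.12,0,-0.04,0,0,0,-1],[-0.12,0,-0.04,0,0,0,-1]]]'
python3 - <<'E'
from h import *
im=r.capture("wrist");b=r.capture("side");a=r.capture("scene")
w=im[0:400,160:480];B=cv2.resize(b[200:320,290:450],(400,300),interpolation=cv2.INTER_CUBIC);A=cv2.resize(a[140:230,230:350],(400,300),interpolation=cv2.INTER_CUBIC)
o=np.zeros((600,720,3),np.uint8);o[:400,:320]=w;o[:300,320:]=A;o[300:,320:]=B
cv2.imwrite('pics/c7.png',o[:,:,::-1])
E
```

```text
time_s: 30.3
tcp_pos: [0.5919, -0.0669, 0.388]
eef_rot: [179.8, -0.1, -105.2]
contact_force: [0.5, -0.4, -0.2]
gripper_width: 0.0006
gripper_force: 0.0
time_s: 30.7
tcp_pos: [0.625, 0.0517, 0.4318]
eef_rot: [-179.7, 0.1, -105.0]
contact_force: [-0.0, -0.8, 0.9]
gripper_width: 0.0006
gripper_force: 0.0
```

View pics/c7.png

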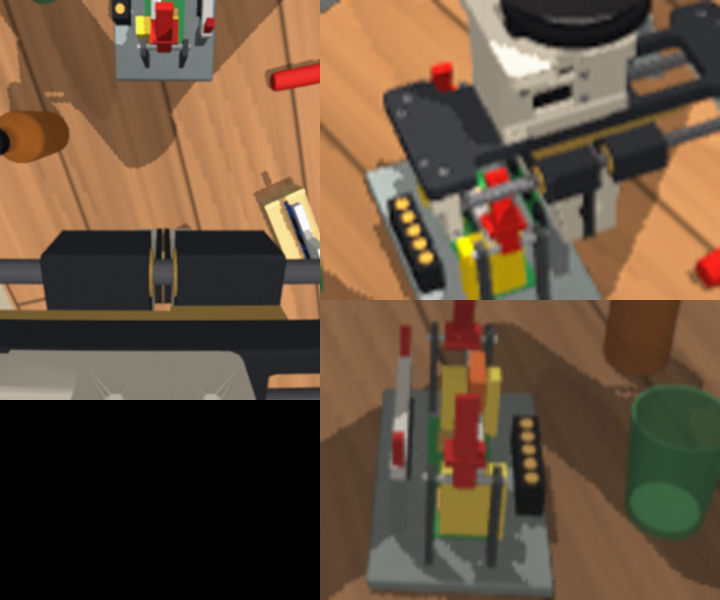

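Both handles lean inward and the card sits low between them. The right handle's top is at side row ≈238.6, the same as before I pushed the left lever, so it didn't spring back. The fingers are clear of everything, so I'm handing in.

```bash
python3 -m pendant '[[[0,0,0,0,0,0,-1],[0,0,0,0,0,0,-1],[0,0,0,0,0,0,-1]]]'; python3 -c "
from plant import r
print(r.close_job())"
```

```text
time_s: 31.15
tcp_pos: [0.6234, 0.0471, 0.4279]
eef_rot: [180.0, -0.0, -105.3]
contact_force: [-0.8, 0.0, -0.0]
gripper_width: 0.0005
gripper_force: 0.0
the job is handed in; nothing more can be done
None
```

The green card is in the guides, was let go on the contacts, and both red levers were then pushed to their stops; I handed the job in at about 31 s, and it returned no verdict.

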